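Tip the walnut-faced drawer front flat

TASK

Two small drawer fronts stand on their long edges on the bench mat. With a light push near the top, tip over the one with the dark walnut facing so that it comes to lie flat on the mat right beside where it stood, walnut side up, ready for sanding; do not pick it up or shove it along. Leave the plain pale front standing as it is.

Things in the scene. Friction and masses are not known exactly. Their poses are not given: they have to be found in the camera images.
- front: Drawer front to tip: board 150 mm long, 70 high, 16 thick, 0.11 kg, loose on a long edge on the mat, facing any way. 8 mm dark walnut on one broad face, 8 mm pale wood: from above, a dark stripe beside a pale one. Origin: its centre, 35 mm above the mat. x points out of the walnut face (8 mm off), y along its length, z up while standing. Topples at 13 deg; flat, its origin is 43 mm aside.
- plain: The drawer front to be left alone: same size and stance, pale wood throughout, no dark layer. Origin at its centre, x out of one broad face, y along its length, z up.
- mat: Blue-green rubber bench mat, 300 x 540 mm, 4 mm thick, fixed; both fronts stand on it, nothing else. Origin at the centre of its underside, on the bench top; x across, y along its long side. Glue bottle (170 mm tall), tin, tape, tools lie on the bench round it.
There are look-alikes about, which are no part of the job. What is shaped like the front but blue or red is not meant.

How it is judged:
By the outcome, as a careful person would: the job done as asked, in the order asked, and still so for the second after the job is handed in, with the robot touching nothing.
It also fails if it takes over 29 s, if anything falls off the work surface, if the arm or the gripper's body presses on something with over 40 N, if the wrist force passes 120 N, or if a joint passes its speed limit or range.

ROBOT

A 7-joint arm with a two-finger parallel gripper is mounted at the origin on the work surface. World frame = base frame: x ahead of the robot, y to its left, z up, the work surface at z = 0. Lengths are in m, angles in rad, forces in N, time in s.
With the tool pointing down it reaches from about 0.4 to 0.875 m from the base axis. Payload 19.3 kg.
Tool frame: the origin (TCP) lies between the finger pads; the fingertips stand ahead of it and the grasp point (between the pads) lies 8 mm behind it (bot.tip_extent is the x of the fingertips in the tool frame, in m); x points along the fingers, y is the direction in which the jaws open and shut, and the axes are right-handed (so a half turn about x gives the same grasp; the last joint's range is limited). The gripper opens to 85 mm and grips with 20 to 120 N. Pads are 22 mm wide; open, the fingers measure 114 mm over their backs; the gripper's body (76 mm by 85 mm) begins 54 mm behind the grasp point. The pads swing forward as they close: fully open they stand 13 mm farther back than shut.
Start: joints at [-1.401, 0.521, -0.036, 1.599, 0.021, 1.021, -0.113], TCP at [0.148, 0.607, 0.242] pointing down, gripper open.
Joint ranges: [-2.91, 2.91], [-0.3, 2.13], [-1.5, 1.42], [0.17, 2.43], [-1.26, 4.41], [0.16, 1.93], [-2.52, 2.52]. Speed limits (rad/s): [1.89, 1.89, 2.39, 2.39, 3.01, 3.01, 3.01].

INTERFACE

Orientations are given as [roll, pitch, yaw] about the fixed x, y, z axes, in that order (R = Rz(yaw) Ry(pitch) Rx(roll)).
In Python, from workcell import observe, grab_frame, camera_info, bot, nets gives the robot as it stands.
- The arm moves only by the tool jog_arm, never from a script. Its argument "commands" is a list of rows, each a list of 6 numbers: the shift along the tool's x, y, z in mm, then the turn, a rotation vector about the tool's x, y, z in rad. A call has 1 to 20 rows; each row shifts and turns the pose as measured when the row begins, along the tool's axes as they then stand; what a row does not reach is not made up. A row lasts 1/10 s, in which the tool goes at most 50 mm and 8.59 degrees, less where a joint would pass 70% of its speed; a pose out of reach is approached as far as the arm can. A call is refused whole if a number of a shift passes 50 or a number of a turn 0.15, either way. A call with a gripper value outside its range is refused whole. "gripper" is the closure in counts, from 0 (fully open) to 255 (shut), set as the call begins (left out, the last holds). The fingers move at their own pace and stop on an object; "newtons" is the grip in N (left out, the last holds). Time passes only in rows, so rows that do not move let the fingers close. It gives the time, the measured TCP pose, the force and the opening at its end, in the units of the state.
- observe(): the state, without advancing time (a new reading comes with each control period).
- grab_frame(name): name is "scene" or "top"; returns the picture (420x560x3 uint8, red, green, blue); there is no depth.
- camera_info(name): a dict with "fov_y" (degrees; the focal length in pixels is half the picture's height over the tangent of half this angle, whatever the lens; pixels are square), "cx", "cy" (the principal point, pixels), "R" (3x3) and "t" (3): a world point X has camera coordinates R X + t. Camera axes: x right, y down, z forward; pixel columns grow to the right and rows downward; lengths in m; the calibration is good to about 2 mm. A picture is of the moment at which its call begins. camera_info takes no time and is no camera call.
- bot.job_done(): hands the job in, once; it reports no verdict.
Trained networks look in the newest picture that a camera, given by its name, has taken for a name from the list of things; names that differ only in an ending like _2 or _b are one class to them, and where a whole thing is asked for, a point or a joint stands for the part that bears it (a point fixed in the world has none). Each returns a list of dicts, best first, with "p" (0 to 1); they miss things now and then, are a little off and sometimes report something else, mostly with a low value. They report only what shows in the picture. A call takes as long as a camera call. They do not tell look-alikes from the thing itself.
- nets.find_in(camera, name): "rect" ([left, top, right, bottom] in pixels, round what is visible of it).
- nets.silhouettes(camera, name): "mask" (420x560 bool, what is visible of it) and "rect" ([left, top, right, bottom] in pixels, round what is visible of it).
- nets.pinpoint(camera, name): "location" ([column, row] in pixels: a listed point, or the origin of a listed thing).
The state is a dict: "clock": time; "qpos": joint angles; "qd": joint speeds; "joint_efforts": joint torques, N m; "position": TCP position; "tool_rot": TCP orientation; "force": force on the tool from outside, world axes, zero at the start; "moment": the same for the moment, N m; "grip_width": finger opening in m.
Only numpy, scipy, OpenCV 4.12 (cv2) and the standard library are available. Lean on these libraries where they do the work, as an engineer would, in place of code of your own. Each camera call takes 0.05 s, during which the arm holds its last target.

## Working session

There is one attempt and no reset: what is moved stays moved. The work goes in short steps, Python scripts to look and compute and a tool call to move; the robot and the scene stay as the last step left them, time stands still between calls to the robot, and variables do not carry over. Pictures are saved under pics/ and viewed, and the job is handed in when it is done.

Besides the shell and the picture viewer there is one more tool, called after "Emit:" as name(argument=value, ...) on one line, values as JSON. jog_arm: Moves the arm, as the interface text tells. Its arguments: {"type":"object","properties":{"commands":{"type":"array","items":{"type":"array","items":{"type":"number"}}},"gripper":{"type":"number"},"newtons":{"type":"number"}},"required":["commands"]}

```bash
mkdir -p pics; cat > h.py <<'E'
import numpy as np,cv2
from workcell import observe, grab_frame, camera_info, bot, nets
def save(im,n,s=1.4):
    cv2.imwrite('pics/'+n,cv2.resize(im[:,:,::-1],None,fx=s,fy=s,interpolation=cv2.INTER_CUBIC))
def cam(n):
    c=camera_info(n); f=210/np.tan(np.radians(c['fov_y'])/2)
    return np.array(c['R']),np.array(c['t']),f,c['cx'],c['cy']
def back(n,px,z):
    R,t,f,cx,cy=cam(n); d=R.T@np.array([(px[0]-cx)/f,(px[1]-cy)/f,1]); o=-R.T@t
    return o+d*(z-o[2])/d[2]
def proj(n,X):
    R,t,f,cx,cy=cam(n); p=R@np.array(X)+t; return p[0]/p[2]*f+cx,p[1]/p[2]*f+cy
E
python3 - <<'E'
from h import *
for n in('top','scene'):
    save(grab_frame(n),n+'0.png')
    print(n,{k:v for k,v in camera_info(n).items()})
    for nm in('front','plain','mat'):
        print(nm,[(round(r['p'],2),np.round(r['rect'])) for r in nets.find_in(n,nm)])
print(observe()); print(bot.tip_extent)
E
```

```text
top {'fov_y': 47.41682312257955, 'cx': 275.6757084033108, 'cy': 205.48940461811029, 'R': array([[-0.02659908, -0.99956748,  0.01254339],
       [-0.99324406,  0.02500881, -0.1133172 ],
       [ 0.11295449, -0.01547278, -0.99347968]]), 't': array([-0.01840331,  0.44927307,  1.11592673])}
front [(0.78, array([294., 129., 324., 197.])), (0.63, array([103., 264., 176., 288.])), (0.55, array([373., 248., 435., 294.]))]
plain [(0.7, array([169., 143., 236., 166.]))]
mat [(0.78, array([138., 100., 367., 238.]))]
scene {'fov_y': 57.47368453324461, 'cx': 285.12215607497404, 'cy': 204.65252886407657, 'R': array([[ 0.53218546,  0.84656901, -0.00997727],
       [ 0.69935   , -0.44621891, -0.55838899],
       [-0.47716686,  0.2901889 , -0.82951925]]), 't': array([-0.21928628, -0.30205499,  1.21974715])}
front [(0.95, array([271., 208., 285., 285.])), (0.82, array([117., 200., 185., 229.])), (0.82, array([324., 109., 375., 136.]))]
plain [(0.55, array([343., 185., 390., 236.]))]
mat [(0.88, array([202., 158., 444., 333.]))]
{'clock': 0.4, 'qpos': array([-1.40119959,  0.52147613, -0.03633291,  1.59953807,  0.0212257 ,
        1.02108456, -0.1128091 ]), 'qd': array([-0.00081058, -0.00256908,  0.00165674, -0.00209331,  0.00142317,
       -0.00027718, -0.00091852]), 'joint_efforts': array([-7.01689496e-04, -9.26053476e+01,  1.97665282e+00, -3.69901872e+01,
        1.78962277e-02,  3.41767736e-03, -1.44326032e-05]), 'position': array([0.14844745, 0.60708455, 0.2422293 ]), 'tool_rot': array([-1.45562772,  1.57067571, -1.69543382]), 'force': array([ 0.21926166, -0.33458983,  0.37514011]), 'moment': array([ 0.01067861, -0.01279396,  0.02967621]), 'grip_width': 0.0852230967474806}
0.011
```

View pics/top0.png

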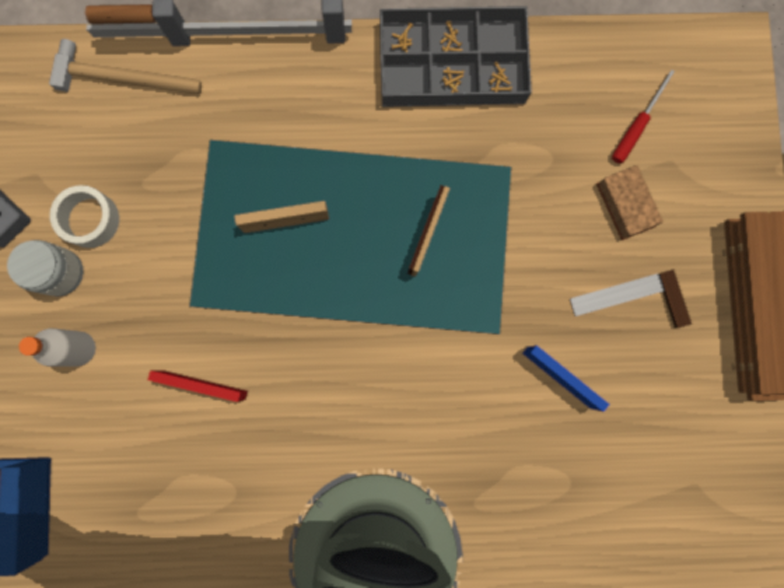

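View pics/scene0.png

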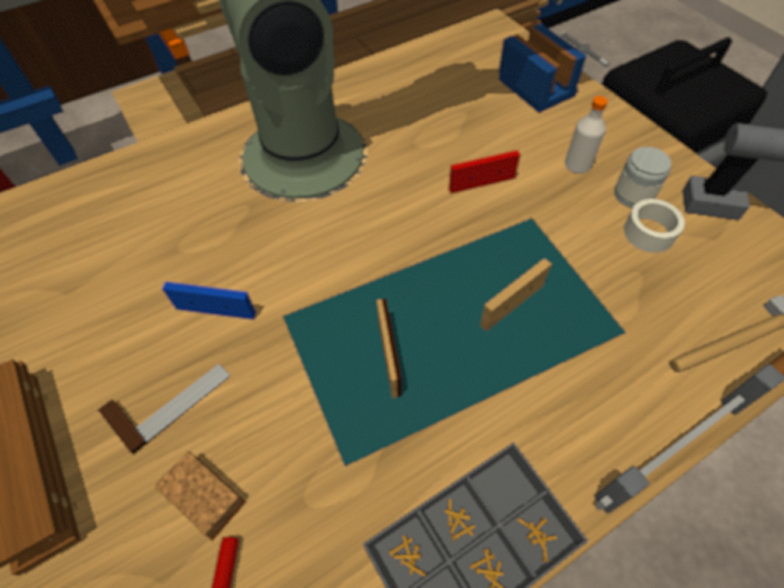

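The candidates, in top-picture pixels, are the board on the mat at (307,163) with a dark stripe, the pale board on the mat at (201,155), the red board at (140,275) and the blue board at (404,271). I choose (307,163) and check it in a crop.

```bash
python3 - <<'E'
from h import *
t=grab_frame('top');s=grab_frame('scene')
a=cv2.resize(t[120:210,270:350],None,fx=6,fy=6,interpolation=cv2.INTER_CUBIC)[:,:390]
b=cv2.resize(s[200:295,245:310],None,fx=5.7,fy=5.7,interpolation=cv2.INTER_CUBIC)[:540]
h=min(len(a),len(b)); save(np.hstack([a[:h],b[:h]]),'crop.png',1)
for n in('front',):
  for c in('top','scene'):
    for r in nets.silhouettes(c,n): 
        m=r['mask']; print(c,round(r['p'],2),r['rect'],cv2.minAreaRect(np.argwhere(m)[:,::-1].astype(np.float32)))
    for r in nets.pinpoint(c,n): print(c,'pin',round(r['p'],2),r['location'],back(c,r['location'],.039))
E
```

```text
top 0.92 [103.4, 263.6, 175.8, 285.9] ((141.00001525878906, 274.5000305175781), (72.0330810546875, 11.156637191772461), 14.03624439239502)
top 0.77 [292.8, 132.1, 318.9, 194.1] ((305.3287658691406, 164.62327575683594), (7.6076741218566895, 64.84078216552734), 20.556045532226562)
top 0.55 [373.5, 248.0, 435.8, 292.1] ((403.4068603515625, 270.4735107421875), (71.93498992919922, 11.97717571258545), 37.69424057006836)
top pin 0.94 [306.8, 164.7] [ 0.54311068 -0.10661606  0.039     ]
top pin 0.59 [139.7, 274.8] [0.29377417 0.28885509 0.039     ]
top pin 0.57 [403.3, 270.9] [ 0.28625888 -0.32311347  0.039     ]
scene 0.92 [273.7, 210.6, 284.0, 283.7] ((278.2986755371094, 248.3590850830078), (69.86170196533203, 8.341695785522461), 79.99201965332031)
scene 0.74 [114.3, 199.9, 182.9, 228.5] ((149.16990661621094, 214.1832275390625), (68.14473724365234, 19.96352767944336), 7.352379322052002)
scene 0.65 [322.4, 109.9, 373.0, 137.5] ((346.07073974609375, 122.33346557617188), (20.60220718383789, 54.30682373046875), 78.02386474609375)
scene pin 0.92 [347.5, 123.8] [0.30492518 0.2841139  0.039     ]
scene pin 0.84 [278.8, 244.8] [ 0.53726367 -0.09586725  0.039     ]
scene pin 0.66 [149.4, 212.1] [ 0.28499456 -0.32082052  0.039     ]
```

View pics/crop.png

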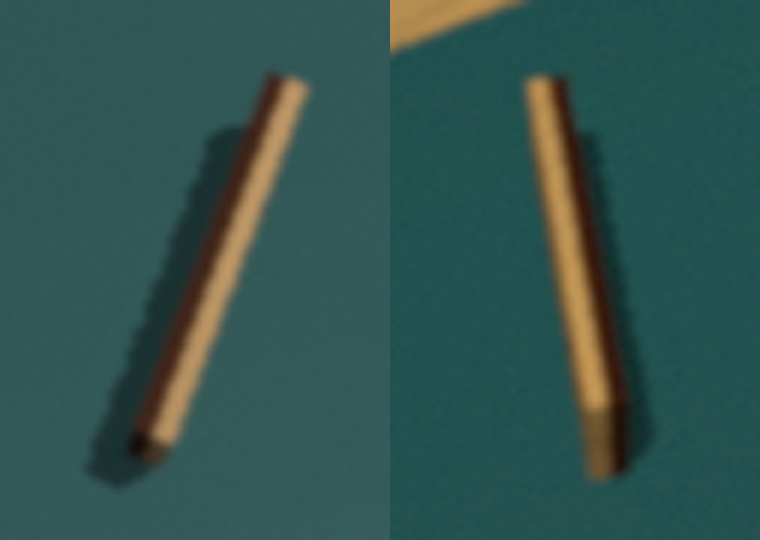

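The board at (307,163) has a dark stripe on its left (+y) side and a pale one on its right. So it is the target: push on the walnut face, toward −y. Next I measure its corners.

```bash
python3 - <<'E'
from h import *
from scipy.spatial.transform import Rotation as Ro
c=[(267,73),(310,88),(175,445),(132,435)]
P=[back('top',(a/6+270-.4,b/6+120-.4),.074) for a,b in c]
for p in P: print(np.round(p,4))
print('len',np.linalg.norm(P[0]-P[3]),np.linalg.norm(P[1]-P[2]),'thick',np.linalg.norm(P[0]-P[1]),np.linalg.norm(P[2]-P[3]))
# scene check: crop b scale 5.7 offset(245,200), drawn at x 390
S=[((527-390)/5.7+245,80/5.7+200),((565-390)/5.7+245,80/5.7+200),((625-390)/5.7+245,403/5.7+200),((585-390)/5.7+245,407/5.7+200)]
Q=[back('scene',s,.074) for s in S]
for q in Q: print('scene',np.round(q,4))
for n,X in(('top',np.mean(P,0)),('scene',np.mean(Q,0))): print(n,X)
u=(P[0]+P[1]-P[2]-P[3])/2;u[2]=0;u/=np.linalg.norm(u); n=np.array([-u[1],u[0],0]); print('u',u,'walnut normal',n)
cen=np.mean(P,0)
s=observe();R=Ro.from_euler('xyz',s['tool_rot']).as_matrix();print(np.round(R,3))
print('n in tool',R.T@n, 'TCP-cen in (u,n)',(s['position']-cen)@u,(s['position']-cen)@n)
ang=np.arctan2(n[1],n[0]);ty=np.arctan2(R[1,1],R[0,1]);print('ang n',ang,'tool y',ty,'z',np.arctan2(R[1,2],R[0,2]))
for r in nets.silhouettes('top','plain'): print(r['p'],r['rect'],back('top',(r['rect'][2],150),.06),back('top',(r['rect'][0],150),.06))
E
```

```text
[ 0.6136 -0.1233  0.074 ]
[ 0.6073 -0.1398  0.074 ]
[ 0.4689 -0.0829  0.074 ]
[ 0.4731 -0.0666  0.074 ]
len 0.1515187146239307 0.14965347839909662 thick 0.01766322729136299 0.016869339514810597
scene [ 0.471  -0.0813  0.074 ]
scene [ 0.4795 -0.068   0.074 ]
scene [ 0.6159 -0.1244  0.074 ]
scene [ 0.6091 -0.1381  0.074 ]
top [ 0.5407288  -0.10317507  0.074     ]
scene [ 0.54387085 -0.10295952  0.074     ]
u [ 0.92613803 -0.37718477  0.        ] walnut normal [0.37718477 0.92613803 0.        ]
[[-0.     0.238  0.971]
 [-0.     0.971 -0.238]
 [-1.    -0.    -0.   ]]
n in tool [-5.56246205e-05  9.89225209e-01  1.46401784e-01] TCP-cen in (u,n) -0.6312046915895247 0.5098438669630504
ang n 1.184041672208158 tool y 1.3309715496933352 z -0.23982477797272905
0.77 [167.5, 139.9, 234.9, 163.7] [0.57797898 0.06255775 0.06      ] [0.58170824 0.22001814 0.06      ]
0.75 [294.4, 130.3, 319.3, 193.9] [ 0.57329011 -0.13541997  0.06      ] [ 0.57467564 -0.07691881  0.06      ]
```

Both cameras agree to about 3 mm, and the measured size of roughly 151 × 17 mm fits the board. Next I move at height with the fingers closed. The tool y axis is already nearly normal to the face.

Emit:
jog_arm(commands=[[0,-32,35,0,0,0],[0,-32,35,0,0,0],[0,-32,35,0,0,0],[0,-32,35,0,0,0],[0,-32,35,0,0,0],[0,-32,35,0,0,0],[0,-32,35,0,0,0],[0,-32,35,0,0,0],[0,-32,35,0,0,0],[0,-32,35,0,0,0],[0,-32,35,0,0,0],[0,-32,35,0,0,0],[0,-32,35,0,0,0],[0,-32,35,0,0,0]], gripper=255)

```text
clock: 2.15
position: [0.5287, 0.0402, 0.2422]
tool_rot: [1.288, 1.564, 1.059]
force: [0.5, 1.4, -0.0]
grip_width: -0.0002
```

```bash
cat > go.py <<'E'
from h import *
import sys
from scipy.spatial.transform import Rotation as Ro
s=observe();R=Ro.from_euler('xyz',s['tool_rot']).as_matrix();p=s['position']
n=np.array([.377,.926,0]);u=np.array([.926,-.377,0]);c=np.array([.542,-.103,0])
off=float(sys.argv[1]);z=float(sys.argv[2])
T=c+n*off+[0,0,z]
Rt=np.column_stack([[0,0,-1],n,u])
print('t',s['clock'],'pos',p,'n',(p-c)@n,'u',(p-c)@u,'F',s['force'])
print('shift mm in tool',np.round(R.T@(T-p)*1e3,1),'rotvec',np.round(Ro.from_matrix(R.T@Rt).as_rotvec(),3))
E
python3 go.py .075 .242
```

```text
t 2.15 pos [0.52874359 0.04019518 0.2422082 ] n 0.12760106947979832 u -0.06626001805087847 F [ 0.5411134   1.4390438  -0.04450253]
shift mm in tool [ -0.1 -62.4  57.2] rotvec [ 0.158  0.001 -0.007]
```

Emit:
jog_arm(commands=[[0,-31,29,0.08,0,0],[0,-28,31,0.07,0,0],[0,0,0,0,0,0],[0,0,0,0,0,0]])

```text
clock: 2.55
position: [0.5745, -0.043, 0.2419]
tool_rot: [1.022, 1.564, 0.629]
force: [0.5, 0.2, -0.3]
grip_width: 0.0001
```

```bash
python3 go.py .06 .071
```

```text
t 2.55 pos [ 0.57453551 -0.04302651  0.241916  ] n 0.06780133589143025 u 0.007517876929523715 F [ 0.46251988  0.2008595  -0.30228443]
shift mm in tool [170.8  -8.8  -8.1] rotvec [-0.006  0.003 -0.006]
```

Emit:
jog_arm(commands=[[40,0,-4,0,0,0],[40,0,-4,0,0,0],[40,0,0,0,0,0],[30,0,0,0,0,0],[10,0,0,0,0,0],[0,0,0,0,0,0],[0,0,0,0,0,0]])

```text
clock: 3.25
position: [0.5688, -0.0337, 0.0802]
tool_rot: [0.93, 1.558, 0.546]
force: [0.1, -0.0, 0.1]
grip_width: 0.0001
```

```bash
python3 go.py .025 .071; python3 - <<'E'
from h import *
t=grab_frame('top');s=grab_frame('scene')
save(np.hstack([t[90:260,200:380],s[140:310,200:380]]),'a1.png',2.2)
E
```

```text
t 3.25 pos [ 0.5687738  -0.03369807  0.08017449] n 0.07426731243226184 u -0.0013342910150519124 F [ 0.13616576 -0.02502516  0.062201  ]
shift mm in tool [  8.7 -49.4   1.1] rotvec [ 0.003  0.007 -0.01 ]
```

View pics/a1.png

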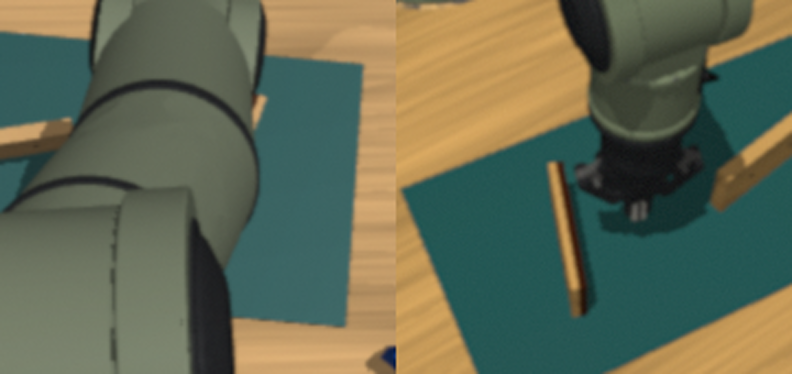

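Emit:
jog_arm(commands=[[0,-22,0,0,0,0],[8,0,0,0,0,0],[2,0,0,0,0,0],[0,0,0,0,0,0]])

```text
clock: 3.75
position: [0.5635, -0.0541, 0.0747]
tool_rot: [0.728, 1.551, 0.345]
force: [-0.1, 0.1, 0.2]
grip_width: 0.0001
```

```bash
python3 go.py .025 .071
```

```text
t 3.75 pos [ 0.56354633 -0.05414378  0.0746563 ] n 0.05336382408108084 u 0.001533108601262146 F [-0.08441819  0.0856493   0.16159674]
shift mm in tool [  3.2 -28.4  -1.7] rotvec [ 0.003  0.015 -0.013]
```

Emit:
jog_arm(commands=[[4,-5,-1,0,0.01,-0.01],[3,-5,0,0,0,0],[0,-5,0,0,0,0],[0,-5,0,0,0,0],[0,-4,0,0,0,0]])

```text
clock: 4.25
position: [0.5538, -0.0765, 0.0677]
tool_rot: [0.548, 1.565, 0.166]
force: [0.1, -0.5, 0.3]
grip_width: 0.0004
```

```bash
python3 go.py .004 .071; python3 - <<'E'
from h import *
t=grab_frame('top');s=grab_frame('scene')
save(s[160:310,220:380],'a2.png',4)
E
```

```text
t 4.25 pos [ 0.5537508  -0.07653243  0.06768382] n 0.0289390207550313 u 0.0009029690244558956 F [ 0.10396159 -0.46686613  0.27665245]
shift mm in tool [ -3.4 -24.9  -1. ] rotvec [ 0.005  0.005 -0.003]
```

View pics/a2.png

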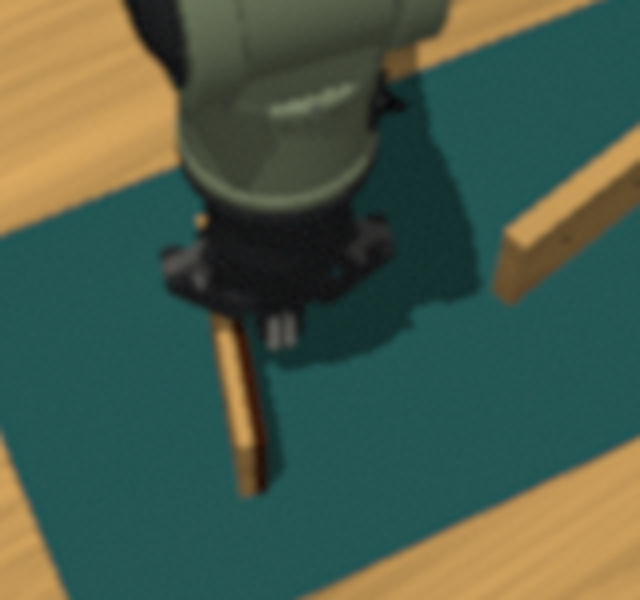

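The front is still upright and the fingertips are just short of its walnut face, at a height of about 57 mm. Now a slow push.

Emit:
jog_arm(commands=[[0,-4,0,0,0,0],[0,-4,0,0,0,0],[0,-4,0,0,0,0],[0,-4,0,0,0,0]])

```text
clock: 4.75
position: [0.5477, -0.0922, 0.0679]
tool_rot: [0.564, 1.564, 0.183]
force: [-0.2, 0.4, -0.4]
grip_width: 0.0001
```

```bash
python3 go.py .004 .071; python3 - <<'E'
from h import *
t=grab_frame('top');s=grab_frame('scene')
save(s[160:310,220:380],'a3.png',4)
E
```

```text
t 4.75 pos [ 0.54765237 -0.09215739  0.06787175] n 0.012171202733737304 u 0.0011464306949709189 F [-0.20718305  0.3780628  -0.42945962]
shift mm in tool [-3.2 -8.2 -1.2] rotvec [ 0.005  0.006 -0.004]
```

View pics/a3.png

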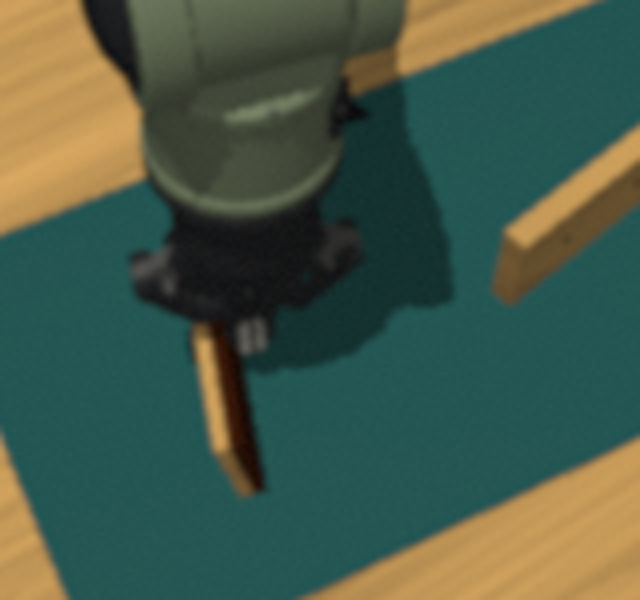

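It is tilting about its bottom edge without sliding. I push a little more, then hold.

Emit:
jog_arm(commands=[[0,-4,0,0,0,0],[0,-4,0,0,0,0],[0,-2,0,0,0,0],[0,0,0,0,0,0],[0,0,0,0,0,0]])

```text
clock: 5.35
position: [0.5434, -0.1025, 0.0678]
tool_rot: [0.561, 1.564, 0.178]
force: [0.7, 0.1, -0.5]
grip_width: 0.0002
```

```bash
python3 go.py .004 .071; python3 - <<'E'
from h import *
t=grab_frame('top');s=grab_frame('scene')
save(s[160:310,220:380],'a4.png',4)
E
```

```text
t 5.35 pos [ 0.5434331  -0.10253209  0.06780066] n 0.0009735585860807347 u 0.0011506460430701089 F [ 0.6806212   0.11232182 -0.52258714]
shift mm in tool [-3.2  3.  -1.1] rotvec [ 0.004  0.005 -0.003]
```

View pics/a4.png

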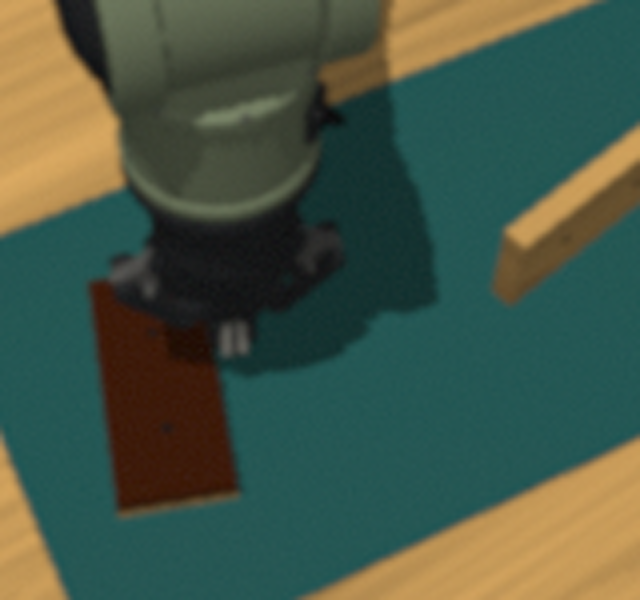

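It is flat with the walnut side up. I retreat straight up, then check.

Emit:
jog_arm(commands=[[-30,0,0,0,0,0],[-40,0,0,0,0,0],[-40,0,0,0,0,0],[-40,0,0,0,0,0],[-20,40,-20,0,0,0],[0,40,-25,0,0,0],[0,40,-25,0,0,0],[0,40,-25,0,0,0],[0,40,-25,0,0,0],[0,40,-25,0,0,0],[0,40,-25,0,0,0],[0,0,0,0,0,0],[0,0,0,0,0,0]])

```text
clock: 6.75
position: [0.4863, 0.2347, 0.2459]
tool_rot: [0.795, 1.561, 0.413]
force: [0.9, -0.9, -0.2]
grip_width: 0.0005
```

```bash
python3 - <<'E'
from h import *
t=grab_frame('top');s=grab_frame('scene')
save(np.hstack([t[90:260,130:380],s[140:310,200:450]]),'a5.png',1.6)
u=np.array([.926,-.377,0]);n=np.array([.377,.926,0]);c=np.array([.542,-.103,0])
for k in('front','plain'):
  for cm in('top','scene'):
    for r in nets.pinpoint(cm,k):
        p=back(cm,r['location'],.012 if k=='front' else .039); print(k,cm,round(r['p'],2),r['location'],np.round(p,3),'u,n',np.round([(p-c)@u,(p-c)@n],3))
print(observe()['qd'].max())
E
```

```text
front top 0.77 [403.6, 270.7] [ 0.286 -0.331  0.012] u,n [-0.151 -0.308]
front top 0.64 [320.6, 171.5] [ 0.531 -0.142  0.012] u,n [ 0.004 -0.04 ]
front scene 0.9 [262.2, 252.0] [ 0.52  -0.133  0.012] u,n [-0.009 -0.036]
front scene 0.63 [148.9, 214.5] [ 0.27  -0.325  0.012] u,n [-0.168 -0.308]
front scene 0.55 [346.2, 123.5] [0.281 0.301 0.012] u,n [-0.394  0.276]
plain top 0.92 [200.2, 152.2] [0.58  0.147 0.039] u,n [-0.059  0.245]
plain scene 0.86 [366.6, 211.0] [0.574 0.138 0.039] u,n [-0.061  0.236]
0.0012765580357673124
```

View pics/a5.png

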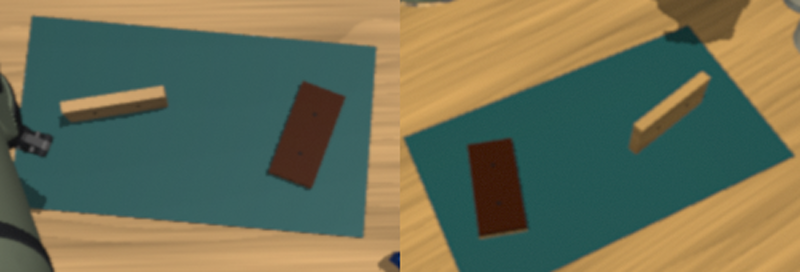

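The front lies flat, walnut up, about 40 mm aside of where it stood (43 expected), and the plain front is standing untouched.

```bash
python3 -c "
from h import *
print(bot.job_done(),observe()['clock'])"
```

```text
the job is handed in; nothing more can be done
the job is handed in; nothing more can be done
```

I tipped the walnut-faced front over with a slow push of the closed fingertips near the top of its walnut face. I then backed the arm off clear and handed the job in at about 7 s.

- **Walnut front:** it lies flat on the mat, walnut side up. Its origin measures 36–40 mm to the side, against 43 mm expected. It is within 4 mm along its length by the top camera and 9 mm by the scene camera. That is about the networks' scatter, and I saw no sliding in the pictures.
- **Plain front:** it is still standing in its place in both last pictures, and the robot never touched it.
- **Forces:** every reading taken at the end of a move was under about 2 N.

No check failed. The networks also reported the blue and red boards as "front", which I ruled out by colour.

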